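# Move the condiment row to the new rack, in the same order

### The job

Move the three things that stand in a row on the old wooden rack over to the empty steel rack, one to each round seat, keeping their order counted from the handle end: the one nearest the wooden rack's handle goes on the seat nearest the steel rack's handle, the next one beside it, and so on. Stand each upright in the middle of its seat and never tip one over.

Things in the scene. Friction and masses are not known exactly. Their poses are not given: they have to be found in the camera images.
- shaker_centre (a point): centre (half-way up) of the salt shaker: glass body with a grey rounded cap, upright, 44 mm across (34 mm at the cap) and 90 mm tall; z axis up. About 0.1 kg.
- garlic_centre (a point): centre (half-way up) of the garlic bulb: pale, 60 x 57 mm across at its widest in the lower half, narrowing to a stalk, 58 mm tall, standing stalk up on its flat bottom; z axis up. It may be grasped across at any yaw, at or a little below the centre. About 0.05 kg.
- candle_centre (a point): centre (half-way up) of the tea light: low round metal cup with a green wax candle, 38 mm across and 15 mm tall; z axis up. About 15 g.
- pad_shaker: flat round cork pad, 70 mm across and 4 mm thick, fixed on the wooden rack at the place where the salt shaker stands at the start, its rim showing round it; it stays there. Origin: centre of its underside, 22 mm above the worktop. The three pads are alike and are told apart by what stands on them at the start.
- pad_garlic: flat round cork pad, 70 mm across and 4 mm thick, fixed on the wooden rack at the place where the garlic bulb stands at the start, its rim showing round it; it stays there. Origin: centre of its underside, 22 mm above the worktop. The three pads are alike and are told apart by what stands on them at the start.
- pad_candle: flat round cork pad, 70 mm across and 4 mm thick, fixed on the wooden rack at the place where the tea light stands at the start, its rim showing round it; it stays there. Origin: centre of its underside, 22 mm above the worktop. The three pads are alike and are told apart by what stands on them at the start.
- wood_rack: old rack, fixed: two wooden boards on runners, 95 (x) by 250 mm (y), top 22 mm above the worktop. Origin: centre of underside, at worktop height. Pads on its centre line at y = +80 (first), 0 and -80 mm; the things stand on them, 26 mm above the worktop. Arched dark wire handle (72 mm wide, top at 62 mm) at its y = +130 mm end; low wooden lip (top 31 mm) at the other.
- steel_rack: new rack, fixed: steel plate on feet, 96 (x) by 260 mm (y). Origin: centre of underside, at worktop height. Three round dark seats, 70 mm across, tops 24 mm above the worktop, on its centre line at y = -80 (first), 0 and +80 mm. Arched dark wire handle (72 mm wide, top at 62 mm) at its y = -130 mm end; low wire rail (top 35 mm) at the other.
Not all that is in view belongs to the job. Leave any purple or turquoise look-alike of the part that bears garlic_centre alone. Leave any black look-alike of the part that bears candle_centre alone.

How it is judged:
By the outcome, as a careful person would: the job done as asked, in the order asked, and still so for the second after the job is handed in, with the robot touching nothing.
It also fails if it takes over 77 s, if anything falls off the work surface, if the arm or the gripper's body presses on something with over 40 N, if the wrist force passes 120 N, or if a joint passes its speed limit or range.

### The arm

A 7-joint arm with a two-finger parallel gripper is mounted at the origin on the work surface; the furniture and walls round the work are solid. World frame = base frame: x ahead of the robot, y to its left, z up, the work surface at z = 0. Lengths are in m, angles in rad, forces in N, time in s.
With the tool pointing down it reaches from about 0.425 to 0.925 m from the base axis. Payload 6.8 kg.
Tool frame: the origin (TCP) lies on the centre line of the jaws, within the pads' length; the fingertips stand 25 mm ahead of it and the grasp point (between the pads) lies 6 mm ahead of it; z points along the fingers, y is the line along which they close (so a half turn about z gives the same grasp; the last joint's range is limited). The gripper opens to 85 mm and grips with 20 to 120 N. Pads are 22 mm wide; open, the fingers measure 114 mm over their backs; the gripper's body (76 mm by 85 mm) begins 54 mm behind the grasp point. The pads swing forward as they close: fully open they stand 13 mm farther back than shut.
Start: joints at [-1.278, 0.477, 0.022, 1.555, -0.011, 1.109, -0.083], TCP at [0.263, 0.622, 0.256] pointing down, gripper open.
Joint ranges: [-2.96, 2.96], [-0.34, 2.1], [-1.41, 1.46], [0.24, 2.44], [-1.37, 4.51], [0.17, 1.92], [-2.96, 2.96]. Speed limits (rad/s): [2.39, 2.39, 3.14, 3.14, 3.14, 3.14, 3.14].

### API

Orientations are given as a rotation vector (axis times angle).
In Python, from bench import telemetry, grab_frame, job gives the robot as it stands.
- The arm moves only by the tool apply_moves, never from a script. Its argument "rows" is a list of rows, each a list of 2 entries, a list of its own where there are three numbers: the shift along the tool's x, y, z each as a share of 250 mm, from -1 to 1, then the turn, a rotation vector about the tool's x, y, z each as a share of pi rad, from -1 to 1. A call has 1 to 10 rows; each row is the pose to reach, as a shift and turn from the pose commanded when the call began, along the tool's axes at that moment, turning the shorter way round; what a row does not reach only later rows make up. A row lasts 1/8 s, in which the tool goes at most 62.5 mm and 10.7 degrees, less where a joint would pass 70% of its speed; a pose out of reach is approached as far as the arm can. A call with a number of a shift or a turn outside -1 to 1 is refused whole. A call with a gripper value outside its range is refused whole. "jaw" is the gripper's target within -1 to 1 (fully open at 1, half-way at 0, shut at -1), set as the call begins (left out, the last holds). The fingers move at their own pace and stop on an object; "newtons" is the grip in N (left out, the last holds). Time passes only in rows, so rows that repeat a pose let the fingers close. It gives the time, the measured TCP pose, the force, the opening and the grip force at its end, in the units of the state.
- telemetry.get_obs(): the state, without advancing time (a new reading comes with each control period).
- grab_frame(name): name is "scene" or "top"; returns a dict with "frame" (400x640x3 uint8, red, green, blue), "vertical_fov" (degrees; the focal length in pixels is half the picture's height over the tangent of half this angle, whatever the lens; pixels are square), "cx", "cy" (the principal point, pixels), "origin" and "attitude" of the camera in the world. Camera axes: x right, y up, looking along -z (the intrinsics and any distortion apply to the point x, -y, -z); pixel columns grow to the right and rows downward; lengths in m; the calibration is good to about 2 mm. A picture is of the moment at which its call begins. There is no depth.
- job.hand_in(): hands the job in; it is judged then, once.
The state is a dict: "clock": time; "joints": joint angles; "qvel": joint speeds; "tau": joint torques, N m; "tcp_pos": TCP position; "orientation": TCP orientation; "contact_force": force on the tool from outside, world axes, zero at the start; "moment": the same for the moment, N m; "grip_width": finger opening in m; "gripper_force": force on a finger pad.
Only numpy, scipy, OpenCV 4.12 (cv2) and the standard library are available. Lean on these libraries where they do the work, as an engineer would, in place of code of your own. Each camera call takes 0.05 s, during which the arm holds its last target. There are 200 camera calls.

## Working session

There is one attempt and no reset: what is moved stays moved. The work goes in short steps, Python scripts to look and compute and a tool call to move; the robot and the scene stay as the last step left them, time stands still between calls to the robot, and variables do not carry over. Pictures are saved under pics/ and viewed, at most 14 in all, crops included, and the job is handed in when it is done.

Besides the shell and the picture viewer there is one more tool, called after "Call:" as name(argument=value, ...), one argument or row to a line, values as JSON. apply_moves: Moves the arm, as the interface text tells. Its arguments: {"type":"object","properties":{"rows":{"type":"array"},"jaw":{"type":"number"},"newtons":{"type":"number"}},"required":["rows"]}

```bash
mkdir -p pics; ls
python3 - <<'E'
from bench import telemetry, grab_frame
import cv2
print(telemetry.get_obs())
for n in("scene","top"):
    f=grab_frame(n); cv2.imwrite(f"pics/{n}0.png",f["frame"][:,:,::-1])
    print({k:v for k,v in f.items() if k!="frame"})
E
```

```text
pics
{'clock': 0.0, 'joints': array([-1.27807168,  0.47782932,  0.02231958,  1.55641436, -0.01153245,
        1.10929684, -0.08308239]), 'qvel': array([ 6.48567148e-04, -3.28713660e-04, -1.28250973e-03,  1.54685969e-03,
       -7.36961090e-04, -9.83281173e-05, -9.25874067e-04]), 'tau': array([-6.18896374e-04, -5.96452975e+01,  1.60730258e+00, -2.81194085e+01,
        1.23595764e-02,  9.19540529e-03, -1.33162806e-05]), 'tcp_pos': array([0.26315297, 0.62101593, 0.25532134]), 'orientation': array([-6.25288130e-01, -3.07846372e+00,  2.82887231e-03]), 'contact_force': array([0.89363317, 0.13267163, 1.26810221]), 'moment': array([-0.00884304, -0.01877162,  0.0613267 ]), 'gripper_force': 0.0, 'grip_width': 0.08556227003415297}
{'vertical_fov': 52.05424513693667, 'cx': 318.17859639716363, 'cy': 199.62896331477523, 'origin': array([0.19190678, 0.19194439, 0.72207292]), 'attitude': array([ 0.25883188, -0.9149366 , -2.39564588])}
{'vertical_fov': 47.92490042520212, 'cx': 318.7410856208066, 'cy': 201.18819201017664, 'origin': array([ 0.39912687, -0.30102099,  0.93256415]), 'attitude': array([ 0.10941632, -0.1175069 , -1.54062348])}
```

View pics/scene0.png

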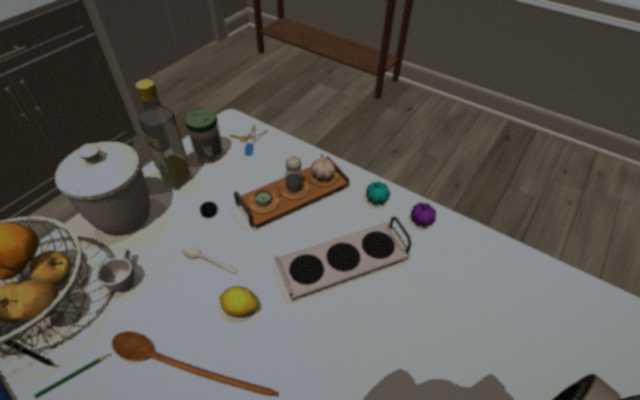

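View pics/top0.png

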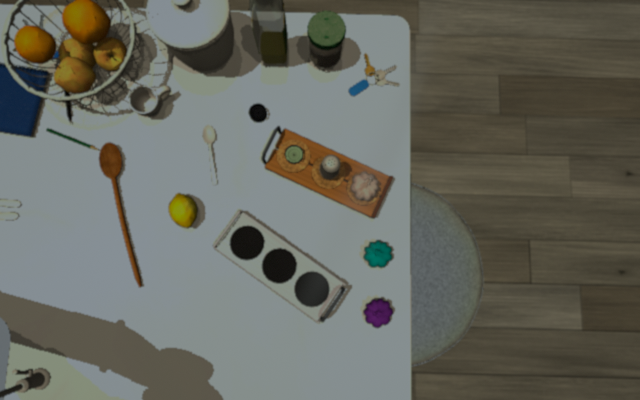

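The scene view shows the wooden rack with the tea light (263,200), shaker (294,175) and garlic (322,170), its handle beside the tea light. The steel rack's handle is at the right, (400,232). In the top view the candle is at (294,154), the shaker at (330,166) and the garlic at (364,187). The seats are at (247,242), (280,266) and (311,289), with the steel handle by (335,302).

Candidates in the top view:
- **Garlic:** pale (364,187), turquoise (378,253) and purple (378,312). The pale one on the rack fits.
- **Tea light:** green (294,154) and black (258,113). The green one on the rack fits.

I'll measure next and confirm these in a crop.

```bash
cat > h.py <<'E'
import numpy as np, cv2
from scipy.spatial.transform import Rotation as R
from bench import telemetry, grab_frame
def foc(f): return 200/np.tan(np.radians(f["vertical_fov"])/2)
def plane(f,u,z):
    d=R.from_rotvec(f["attitude"]).apply([(u[0]-f["cx"])/foc(f),-(u[1]-f["cy"])/foc(f),-1.])
    o=f["origin"]; return (o+d*(z-o[2])/d[2])[:2]
def proj(f,p):
    c=R.from_rotvec(f["attitude"]).inv().apply(np.array(p)-f["origin"])
    return np.array([f["cx"]+foc(f)*c[0]/-c[2], f["cy"]-foc(f)*c[1]/-c[2]])
def blobs(mask,amin=20):
    n,l,s,c=cv2.connectedComponentsWithStats(mask.astype(np.uint8))
    return [(c[i].round(1),s[i].tolist()) for i in range(1,n) if s[i][4]>=amin]
E
python3 - <<'E'
from h import *
np.set_printoptions(precision=4,suppress=True)
for n,roi in(("top",(205,115,200,215)),("scene",(225,140,200,165))):
    f=grab_frame(n); im=f["frame"]; x,y,w,h=roi
    c=im[y:y+h,x:x+w]; g=c.max(2)
    cv2.imwrite(f"pics/{n}_crop.png",cv2.resize(c[:,:,::-1],None,fx=2.7,fy=2.7,interpolation=cv2.INTER_CUBIC))
    print(n,"dark")
    for p,s in blobs(g<45,60): print(p+[x,y],s,plane(f,p+[x,y],.024))
    hsv=cv2.cvtColor(c,cv2.COLOR_RGB2HSV)
    print("green")
    for p,s in blobs((hsv[...,0]>30)&(hsv[...,0]<75)&(hsv[...,1]>50)&(hsv[...,2]>60),15): print(p+[x,y],s,plane(f,p+[x,y],.041))
    print("orange")
    for p,s in blobs((hsv[...,0]<22)&(hsv[...,1]>110)&(hsv[...,2]>60),60): print(p+[x,y],s,plane(f,p+[x,y],.022))
    if n=="top":
        m=((hsv[...,0]<24)&(hsv[...,1]>100)&(hsv[...,2]>50)).astype(np.uint8)
        k,_=cv2.findContours(m,0,1); k=max(k,key=cv2.contourArea); r=cv2.minAreaRect(k); b=cv2.boxPoints(r)+[x,y]
        print("rect",r[1],b.tolist(),[plane(f,q,.022) for q in b])
E
```

```text
top dark
[258.1 117.4] [46, 0, 15, 7, 80] [ 0.7057 -0.1722]
[331.4 174. ] [120, 54, 14, 10, 68] [ 0.5891 -0.3285]
[246.7 242.4] [26, 112, 33, 32, 830] [ 0.4441 -0.1613]
[278.9 265.3] [58, 134, 33, 34, 857] [ 0.4003 -0.2278]
[311.1 289.1] [91, 158, 32, 33, 812] [ 0.3553 -0.2935]
green
[293.7 153.9] [80, 31, 18, 17, 237] [ 0.6251 -0.2504]
orange
[324.5 172.5] [61, 14, 126, 88, 3876] [ 0.5923 -0.3142]
rect (120.75119018554688, 44.357177734375) [[263.8482551574707, 167.71334075927734], [282.2694549560547, 127.36214637756348], [392.11537170410156, 177.50919342041016], [373.6941680908203, 217.86038970947266]] [array([ 0.5989, -0.1887]), array([ 0.6862, -0.2234]), array([ 0.5857, -0.454 ]), array([ 0.501 , -0.4167])]
scene dark
[295.5 187.3] [63, 43, 14, 8, 63] [ 0.5943 -0.3267]
[377.8 244.8] [138, 93, 31, 25, 608] [ 0.3573 -0.2932]
[342.9 256.6] [103, 104, 31, 26, 656] [ 0.4015 -0.2268]
[306.2 269.1] [65, 116, 33, 28, 718] [ 0.4455 -0.1602]
green
[262.8 197.2] [31, 52, 15, 11, 125] [ 0.626  -0.2479]
[236.  297.3] [5, 152, 14, 12, 95] [ 0.5099 -0.0295]
orange
[290.1 195.4] [16, 28, 107, 57, 2222] [ 0.5904 -0.3005]
```

View pics/top_crop.png

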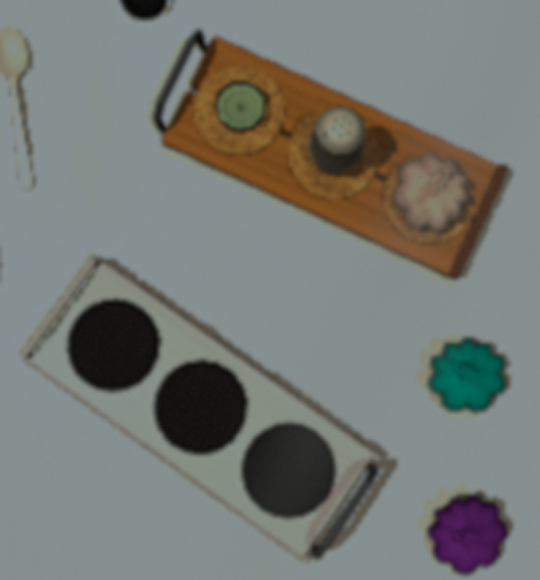

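View pics/scene_crop.png

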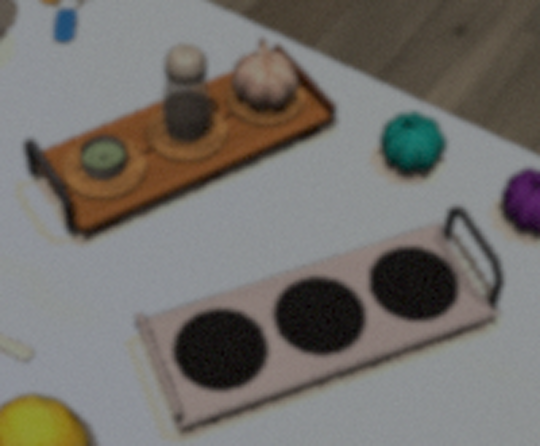

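The crops confirm it: the green tea light, the shaker and the pale garlic stand on cork pads on the wooden rack. The turquoise and purple bulbs and the black candle stand apart from it. The steel seats are empty, with the handle next to seat 1.

```bash
cat >> h.py <<'E'
def go(p,yaw_y,obs=None):
    """print shift/turn shares to bring measured TCP to p, tool down, tool y at yaw_y deg (mod 180)"""
    o=obs or telemetry.get_obs(); T=R.from_rotvec(o["orientation"])
    s=T.inv().apply(np.array(p)-o["tcp_pos"])/.25
    a=np.radians(yaw_y); best=None
    for k in(0,np.pi):
        y=np.array([np.cos(a+k),np.sin(a+k),0]); z=np.array([0,0,-1.]); x=np.cross(y,z)
        t=(T.inv()*R.from_matrix(np.c_[x,y,z])).as_rotvec()/np.pi
        print("yaw alt",k>0,"turn",t.round(3))
    print("shift",s.round(4),"tcp",o["tcp_pos"].round(4),"t",o["clock"],"w",round(o["grip_width"],4),"j",o["joints"].round(2))
def tri(fs,us):
    A=[];b=[]
    for f,u in zip(fs,us):
        d=R.from_rotvec(f["attitude"]).apply([(u[0]-f["cx"])/foc(f),-(u[1]-f["cy"])/foc(f),-1.]); d/=np.linalg.norm(d)
        P=np.eye(3)-np.outer(d,d); A.append(P); b.append(P@f["origin"])
    return np.linalg.lstsq(np.vstack(A),np.hstack(b),rcond=None)[0]
E
python3 - <<'E'
from h import *
t,s=grab_frame("top"),grab_frame("scene")
print("shaker cap",plane(t,(330.6,162.4),.11),plane(s,(293.9,163),.11),tri([t,s],[(330.6,162.4),(293.9,163)]))
print("garlic",plane(t,(365,186.5),.05),plane(s,(323.1,169.6),.05),tri([t,s],[(365,186.5),(323.1,169.6)]))
print("candle",tri([t,s],[(293.7,153.9),(262.8,197.2)]))
# cork pads in top crop: pale-orange pad ellipse centres by eye
for c in[(240,109),(335,152),(429,197)]: print("pad",plane(t,(c[0]/2.7+205,c[1]/2.7+115),.026))
go((.6255,-.249,.2),-23.3)
E
```

```text
shaker cap [ 0.59324636 -0.32389194] [ 0.59030341 -0.31891384] [ 0.59458471 -0.32414177  0.10367877]
garlic [ 0.56020448 -0.39523447] [ 0.5602403  -0.39048241] [ 0.56211155 -0.39535881  0.04476721]
candle [ 0.62661814 -0.24980024  0.03846075]
pad [ 0.62577627 -0.25006096]
pad [ 0.5942629 -0.3235192]
pad [ 0.56148112 -0.39555805]
yaw alt False turn [-0.     0.     0.502]
yaw alt True turn [-0.    -0.    -0.498]
shift [-2.6923 -2.6401  0.2255] tcp [0.2633 0.6214 0.256 ] t 0.3 w 0.0853 j [-1.28  0.48  0.02  1.56 -0.01  1.11 -0.08]
```

Call:
apply_moves(
  rows=[
    [[0,0,0],[0,0,0.06]],
    [[0,-0.25,0],[0,0,0.12]],
    [[0,-0.5,0],[0,0,0.18]],
    [[0,-0.75,0],[0,0,0.24]],
    [[0,-1,0],[0,0,0.3]],
    [[0,-1,0],[0,0,0.36]],
    [[0,-1,0],[0,0,0.42]],
    [[0,-1,0],[0,0,0.48]],
  ],
  jaw=1,
  newtons=25,
)

```text
clock: 1.3
tcp_pos: [0.1657, 0.3913, 0.2566]
orientation: [-2.561, -1.818, -0.001]
contact_force: [0.2, -0.0, 0.0]
grip_width: 0.0854
gripper_force: 0.0
```

```bash
python3 -c "
from h import *
go((.6255,-.249,.2),-23.3)"
```

```text
yaw alt False turn [-0.    -0.     0.022]
yaw alt True turn [ 0.    -0.    -0.978]
shift [-1.8116  2.5807  0.2244] tcp [0.1657 0.3913 0.2566] t 1.3 w 0.0854 j [-1.49  0.05  0.18  2.13 -0.01  0.96 -1.64]
```

Call:
apply_moves(
  rows=[
    [[0,0.25,0],[0,0,0.022]],
    [[0,0.5,0],[0,0,0.022]],
    [[0,0.75,0],[0,0,0.022]],
    [[-0.1,0.9,0],[0,0,0.022]],
    [[-0.3,1,0],[0,0,0.022]],
    [[-0.5,1,0],[0,0,0.022]],
    [[-0.7,1,0],[0,0,0.022]],
    [[-0.9,1,0],[0,0,0.022]],
    [[-1,1,0],[0,0,0.022]],
  ],
)

```text
clock: 2.42
tcp_pos: [0.3202, 0.0717, 0.2561]
orientation: [-2.618, -1.734, -0.0]
contact_force: [-0.5, -0.6, -0.5]
grip_width: 0.0854
gripper_force: 0.0
```

```bash
python3 -c "
from h import *
go((.6255,-.249,.2),-23.3)"
```

```text
yaw alt False turn [-0.    -0.     0.002]
yaw alt True turn [ 0.    -0.001 -0.998]
shift [-0.7043  1.6255  0.222 ] tcp [0.3202 0.0717 0.2561] t 2.425 w 0.0854 j [-1.   -0.2   0.53  2.32  0.12  1.   -0.95]
```

Call:
apply_moves(
  rows=[
    [[0,0.25,0],[0,0,0]],
    [[0,0.5,0],[0,0,0]],
    [[0,0.75,0],[0,0,0]],
    [[-0.1,1,0],[0,0,0]],
    [[-0.3,1,0],[0,0,0]],
    [[-0.5,1,0],[0,0,0]],
    [[-0.7,1,0],[0,0,0]],
    [[-0.7,1,0],[0,0,0]],
  ],
)

```text
clock: 3.42
tcp_pos: [0.4815, -0.1887, 0.2567]
orientation: [2.624, 1.727, -0.0]
contact_force: [0.2, -0.6, 1.0]
grip_width: 0.0856
gripper_force: 0.0
```

```bash
python3 -c "
from h import *
go((.6258,-.2495,.11),-23.3)"
```

```text
yaw alt False turn [ 0.  0. -0.]
yaw alt True turn [ 0. -0.  1.]
shift [0.0052 0.6259 0.5873] tcp [ 0.4815 -0.1887  0.2567] t 3.425 w 0.0856 j [-0.48  0.29  0.89  1.97 -0.27  1.    0.13]
```

Call:
apply_moves(
  rows=[
    [[0.005,0.2,0.1],[0,0,0]],
    [[0.005,0.4,0.2],[0,0,0]],
    [[0.005,0.626,0.3],[0,0,0]],
    [[0.005,0.626,0.45],[0,0,0]],
    [[0.005,0.626,0.587],[0,0,0]],
    [[0.005,0.626,0.587],[0,0,0]],
    [[0.005,0.626,0.587],[0,0,0]],
  ],
)

```text
clock: 4.3
tcp_pos: [0.6293, -0.244, 0.1108]
orientation: [2.616, 1.737, 0.002]
contact_force: [0.0, -0.4, 0.9]
grip_width: 0.0854
gripper_force: 0.0
```

```bash
python3 -c "
from h import *
go((.6258,-.2495,.051),-23.3)
f=grab_frame('scene')
cv2.imwrite('pics/a.png',cv2.resize(f['frame'][100:310,200:440,::-1],None,fx=3,fy=2.8))"
```

```text
yaw alt False turn [ 0.    -0.     0.003]
yaw alt True turn [ 0.     0.001 -0.997]
shift [-0.0259 -0.0045  0.2392] tcp [ 0.6293 -0.244   0.1108] t 4.3 w 0.0854 j [-0.18  0.74  0.69  1.7  -0.57  0.91  0.34]
```

View pics/a.png

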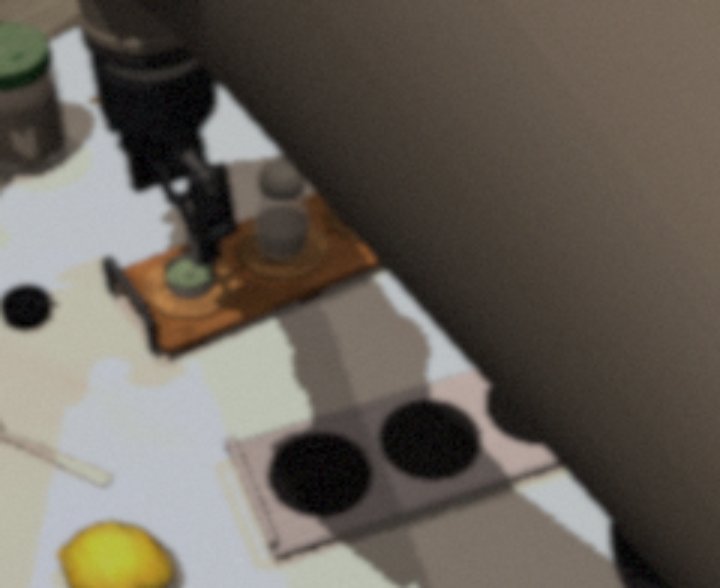

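The tool is over the tea light at crop (188,272), fingers across the row. The shaker and garlic are still in place.

Call:
apply_moves(
  rows=[
    [[-0.026,-0.004,0.03],[0,0,0.003]],
    [[-0.026,-0.004,0.08],[0,0,0.003]],
    [[-0.026,-0.004,0.13],[0,0,0.003]],
    [[-0.026,-0.004,0.17],[0,0,0.003]],
    [[-0.026,-0.004,0.2],[0,0,0.003]],
    [[-0.026,-0.004,0.22],[0,0,0.003]],
    [[-0.026,-0.004,0.22],[0,0,0.003]],
  ],
)

```text
clock: 5.22
tcp_pos: [0.6248, -0.2498, 0.0542]
orientation: [-2.626, -1.724, 0.0]
contact_force: [-0.3, -0.8, -1.0]
grip_width: 0.0853
gripper_force: 0.0
```

```bash
python3 -c "
from h import *
go((.6258,-.2495,.051),-23.3)"
```

```text
yaw alt False turn [-0.     0.    -0.001]
yaw alt True turn [0.    0.    0.999]
shift [0.0028 0.0033 0.0128] tcp [ 0.6248 -0.2498  0.0542] t 5.225 w 0.0853 j [-0.14  0.8   0.64  1.73 -0.62  0.82  0.38]
```

Call:
apply_moves(
  rows=[
    [[0.003,0.003,0.009],[0,0,0]],
    [[0.003,0.003,0.009],[0,0,0]],
    [[0.003,0.003,0.009],[0,0,0]],
    [[0.003,0.003,0.009],[0,0,0]],
    [[0.003,0.003,0.009],[0,0,0]],
    [[0.003,0.003,0.009],[0,0,0]],
    [[0.003,0.003,0.009],[0,0,0]],
    [[0.003,0.003,0.009],[0,0,0]],
  ],
  jaw=-1,
  newtons=25,
)

```text
clock: 6.22
tcp_pos: [0.626, -0.2494, 0.0527]
orientation: [-2.626, -1.725, -0.001]
contact_force: [-1.3, 1.1, 6.0]
grip_width: 0.0361
gripper_force: 25.5
```

Call:
apply_moves(
  rows=[
    [[0,0,-0.05],[0,0,0]],
    [[0,0,-0.15],[0,0,0]],
    [[0,0,-0.28],[0,0,0]],
    [[0,0,-0.4],[0,0,0]],
    [[0,0,-0.4],[0,0,0]],
  ],
)

```text
clock: 6.85
tcp_pos: [0.6273, -0.2506, 0.1554]
orientation: [2.623, 1.722, 0.005]
contact_force: [0.3, 0.6, -0.4]
grip_width: 0.0358
gripper_force: 25.1
```

```bash
python3 -c "
from h import *
o=telemetry.get_obs(); print(o['gripper_force'],o['contact_force'])
go((.356,-.2933,.15),-33.8)
f=grab_frame('scene')
cv2.imwrite('pics/b.png',cv2.resize(f['frame'][100:240,200:340,::-1],None,fx=4,fy=4))"
```

```text
25.141434834804386 [ 0.26738809  0.64162757 -0.40135662]
yaw alt False turn [ 0.002 -0.     0.058]
yaw alt True turn [ 0.     0.002 -0.942]
shift [-0.5882 -0.9278  0.0167] tcp [ 0.6273 -0.2506  0.1554] t 6.85 w 0.0358 j [-0.2   0.69  0.73  1.68 -0.53  0.98  0.32]
```

View pics/b.png

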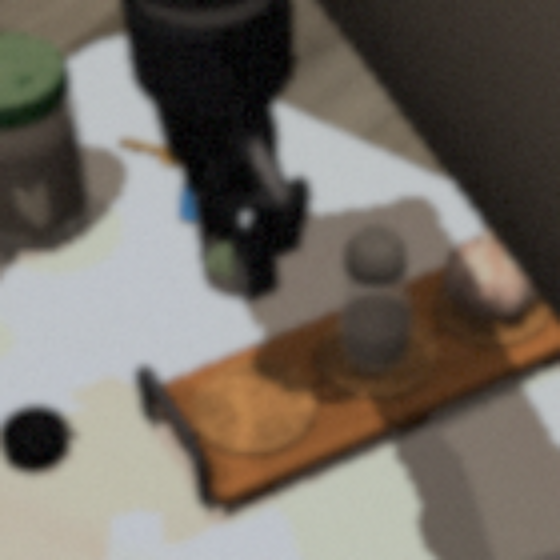

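The tea light is held at crop (222,260). The shaker and garlic are standing untouched.

Call:
apply_moves(
  rows=[
    [[-0.06,-0.1,0],[0,0,0]],
    [[-0.15,-0.25,0],[0,0,0.02]],
    [[-0.27,-0.43,0],[0,0,0.04]],
    [[-0.4,-0.63,0],[0,0,0.058]],
    [[-0.5,-0.79,0.01],[0.001,0,0.058]],
    [[-0.56,-0.89,0.01],[0.001,0,0.058]],
    [[-0.588,-0.928,0.01],[0.001,0,0.058]],
    [[-0.588,-0.928,0.01],[0.001,0,0.058]],
    [[-0.588,-0.928,0.01],[0.001,0,0.058]],
  ],
)

```text
clock: 8.02
tcp_pos: [0.3561, -0.2921, 0.1498]
orientation: [-2.769, -1.48, 0.003]
contact_force: [0.0, -0.2, -0.0]
grip_width: 0.0361
gripper_force: 25.2
```

```bash
python3 -c "
from h import *
go((.356,-.2933,.056),-33.8)"
```

```text
yaw alt False turn [-0.001  0.     0.   ]
yaw alt True turn [-0.    -0.001 -1.   ]
shift [-0.0039  0.0033  0.3752] tcp [ 0.3561 -0.2921  0.1498] t 8.025 w 0.0361 j [-0.17  0.39  0.89  2.19 -0.44  0.75  0.42]
```

Call:
apply_moves(
  rows=[
    [[-0.004,0.003,0.08],[0,0,0]],
    [[-0.004,0.003,0.18],[0,0,0]],
    [[-0.004,0.003,0.27],[0,0,0]],
    [[-0.004,0.003,0.33],[0,0,0]],
    [[-0.004,0.003,0.37],[0,0,0]],
    [[-0.004,0.003,0.37],[0,0,0]],
    [[-0.004,0.003,0.37],[0,0,0]],
  ],
)

```text
clock: 8.9
tcp_pos: [0.3547, -0.2936, 0.0577]
orientation: [-2.77, -1.478, 0.002]
contact_force: [-0.9, 0.2, -0.3]
grip_width: 0.0363
gripper_force: 25.2
```

```bash
python3 -c "
from h import *
o=telemetry.get_obs(); print(o['contact_force'])
go((.356,-.2933,.0507),-33.8)
f=grab_frame('scene')
cv2.imwrite('pics/c.png',cv2.resize(f['frame'][180:300,300:440,::-1],None,fx=4.5,fy=4.5))"
```

```text
[-0.88547959  0.168746   -0.30157581]
yaw alt False turn [-0.001  0.    -0.   ]
yaw alt True turn [0.    0.001 1.   ]
shift [0.0038 0.0036 0.0281] tcp [ 0.3547 -0.2936  0.0577] t 8.9 w 0.0363 j [ 0.02  0.55  0.67  2.24 -0.65  0.56  0.6 ]
```

View pics/c.png

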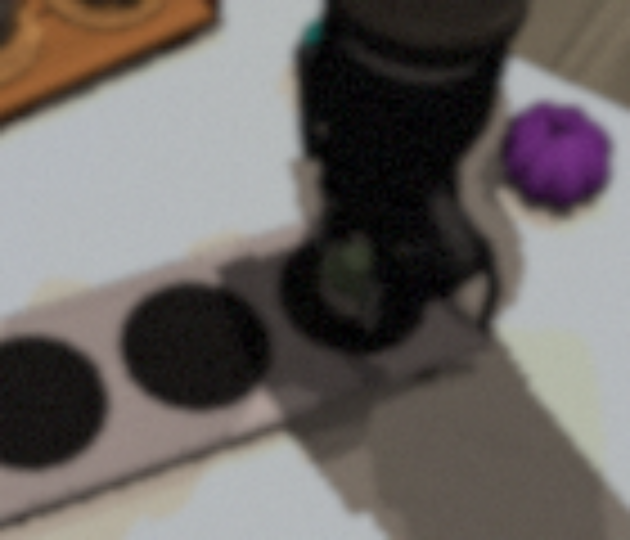

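The tea light hangs just above seat 1, at crop (350,270). I'll lower it gently and read the force.

Call:
apply_moves(
  rows=[
    [[0.004,0.004,0.007],[0,0,0]],
    [[0.004,0.004,0.013],[0,0,0]],
    [[0.004,0.004,0.019],[0,0,0]],
    [[0.004,0.004,0.024],[0,0,0]],
    [[0.004,0.004,0.024],[0,0,0]],
  ],
)

```text
clock: 9.57
tcp_pos: [0.3556, -0.293, 0.0512]
orientation: [-2.77, -1.477, 0.003]
contact_force: [0.6, -0.2, -0.5]
grip_width: 0.0364
gripper_force: 25.2
```

Call:
apply_moves(
  rows=[
    [[0,0,0.003],[0,0,0]],
    [[0,0,0.006],[0,0,0]],
    [[0,0,0.006],[0,0,0]],
  ],
)

```text
clock: 9.95
tcp_pos: [0.3557, -0.2931, 0.0505]
orientation: [-2.77, -1.476, 0.001]
contact_force: [-3.4, 3.3, 14.3]
grip_width: 0.0359
gripper_force: 26.9
```

Call:
apply_moves(
  rows=[
    [[0,0,0],[0,0,0]],
    [[0,0,0],[0,0,0]],
    [[0,0,0],[0,0,0]],
    [[0,0,0],[0,0,0]],
    [[0,0,-0.08],[0,0,0]],
    [[0,0,-0.2],[0,0,0]],
    [[0,0,-0.4],[0,0,0]],
    [[0,0,-0.6],[0,0,0]],
    [[0,0,-0.7],[0,0,0]],
    [[0,0,-0.7],[0,0,0]],
  ],
  jaw=0.6,
)

```text
clock: 11.2
tcp_pos: [0.3572, -0.2937, 0.2262]
orientation: [-2.771, -1.479, -0.002]
contact_force: [0.0, 0.2, -0.5]
grip_width: 0.0679
gripper_force: 0.0
```

```bash
python3 -c "
from h import *
f=grab_frame('scene'); t=grab_frame('top')
a=cv2.resize(f['frame'][190:290,300:430,::-1],None,fx=3,fy=3);b=cv2.resize(t['frame'][230:330,230:360,::-1],None,fx=3,fy=3)
cv2.imwrite('pics/d.png',np.vstack([a,b]))
for im,c,n in((f,(0,0),'s'),(t,(0,0),'t')):
    h=cv2.cvtColor(im['frame'],cv2.COLOR_RGB2HSV)
    for p,s in blobs((h[...,0]>30)&(h[...,0]<75)&(h[...,1]>50)&(h[...,2]>45),25):
        q=plane(im,p,.039)
        if np.hypot(q[0]-.356,q[1]+.2933)<.05: print(n,p,s,q)
go((.594,-.3235,.2),-23.3)"
```

```text
s [379.1 242.3] [370, 236, 19, 13, 180] [ 0.35458127 -0.28975541]
yaw alt False turn [-0.001 -0.    -0.058]
yaw alt True turn [-0.     0.002  0.942]
shift [0.4273 0.8596 0.0939] tcp [ 0.3561 -0.2927  0.2242] t 11.3 w 0.0683 j [-0.33  0.25  1.04  2.13 -0.28  0.91  0.28]
```

View pics/d.png

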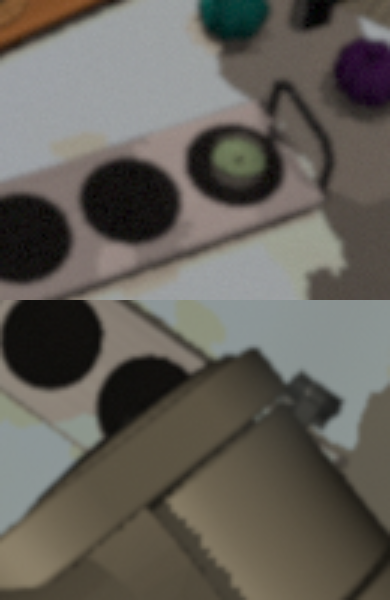

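The tea light stands flat in the middle of seat 1 at upper crop (238,157). The shaker is next.

Call:
apply_moves(
  rows=[
    [[0.08,0.15,0],[0,0,0]],
    [[0.18,0.35,0],[0,0,-0.02]],
    [[0.28,0.55,0],[0,0,-0.04]],
    [[0.36,0.72,0.03],[0,0,-0.058]],
    [[0.41,0.82,0.06],[0,0,-0.058]],
    [[0.427,0.86,0.09],[0,0,-0.058]],
    [[0.427,0.86,0.09],[0,0,-0.058]],
    [[0.427,0.86,0.09],[0,0,-0.058]],
  ],
  jaw=1,
)

```text
clock: 12.3
tcp_pos: [0.5926, -0.3249, 0.2015]
orientation: [-2.624, -1.72, 0.003]
contact_force: [-0.2, -0.6, 0.2]
grip_width: 0.0851
gripper_force: 0.0
```

```bash
python3 -c "
from h import *
go((.594,-.3235,.08),-23.3)"
```

```text
yaw alt False turn [-0.001 -0.    -0.001]
yaw alt True turn [-0.     0.002  0.999]
shift [0.0071 0.0048 0.486 ] tcp [ 0.5926 -0.3249  0.2015] t 12.3 w 0.0851 j [-0.11  0.65  0.79  1.64 -0.51  1.07  0.42]
```

Call:
apply_moves(
  rows=[
    [[0.007,0.005,0.05],[0,0,0]],
    [[0.007,0.005,0.13],[0,0,0]],
    [[0.007,0.005,0.23],[0,0,0]],
    [[0.007,0.005,0.33],[0,0,0]],
    [[0.007,0.005,0.41],[0,0,0]],
    [[0.007,0.005,0.46],[0,0,0]],
    [[0.007,0.005,0.486],[0,0,0]],
    [[0.007,0.005,0.486],[0,0,0]],
  ],
)

```text
clock: 13.3
tcp_pos: [0.5957, -0.3232, 0.08]
orientation: [-2.624, -1.723, 0.002]
contact_force: [0.4, 0.6, 0.0]
grip_width: 0.0854
gripper_force: 0.0
```

```bash
python3 -c "
from h import *
go((.594,-.3235,.08),-23.3)"
```

```text
yaw alt False turn [-0.001 -0.    -0.001]
yaw alt True turn [-0.     0.002  0.999]
shift [-0.0039 -0.0057  0.    ] tcp [ 0.5957 -0.3232  0.08  ] t 13.3 w 0.0854 j [-0.05  0.79  0.69  1.7  -0.62  0.88  0.5 ]
```

Call:
apply_moves(
  rows=[
    [[-0.004,-0.005,0],[0,0,0]],
    [[-0.004,-0.005,0],[0,0,0]],
    [[-0.004,-0.005,0],[0,0,0]],
    [[-0.004,-0.005,0],[0,0,0]],
    [[-0.004,-0.005,0],[0,0,0]],
    [[-0.004,-0.005,0],[0,0,0]],
    [[-0.004,-0.005,0],[0,0,0]],
    [[-0.004,-0.005,0],[0,0,0]],
  ],
  jaw=-1,
  newtons=30,
)

```text
clock: 14.3
tcp_pos: [0.5947, -0.3238, 0.0811]
orientation: [-2.625, -1.724, 0.001]
contact_force: [-0.0, 1.0, 5.7]
grip_width: 0.0395
gripper_force: 29.9
```

Call:
apply_moves(
  rows=[
    [[0,0,-0.05],[0,0,0]],
    [[0,0,-0.15],[0,0,0]],
    [[0,0,-0.25],[0,0,0]],
    [[0,0,-0.32],[0,0,0]],
    [[0,0,-0.36],[0,0,0]],
    [[0,0,-0.36],[0,0,0]],
  ],
)

```text
clock: 15.05
tcp_pos: [0.5945, -0.3236, 0.1705]
orientation: [-2.624, -1.723, 0.002]
contact_force: [-0.0, 0.1, -2.5]
grip_width: 0.0394
gripper_force: 30.1
```

```bash
python3 -c "
from h import *
go((.401,-.2273,.17),-33.8)
f=grab_frame('scene')
cv2.imwrite('pics/e.png',cv2.resize(f['frame'][70:240,230:400,::-1],None,fx=3.5,fy=3.5))"
```

```text
yaw alt False turn [-0.001 -0.     0.058]
yaw alt True turn [ 0.    -0.001 -0.942]
shift [ 0.0461 -0.8636  0.0041] tcp [ 0.5945 -0.3236  0.1705] t 15.05 w 0.0394 j [-0.1   0.69  0.77  1.66 -0.54  1.02  0.44]
```

View pics/e.png

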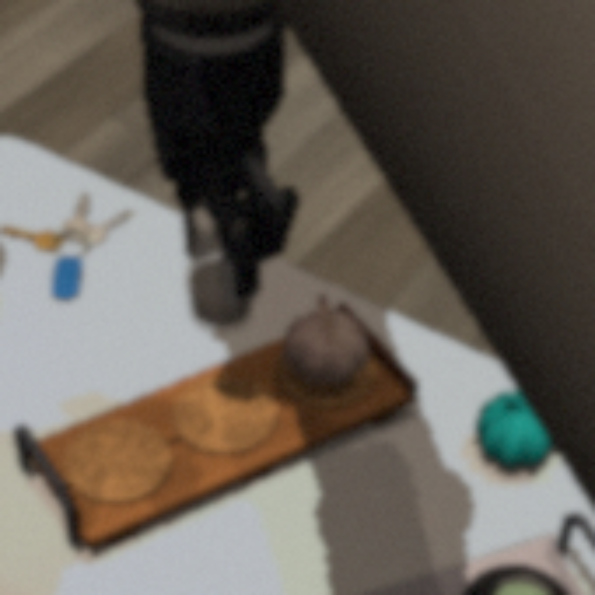

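The shaker is lifted upright, at crop (218,285). The garlic still stands on its pad.

Call:
apply_moves(
  rows=[
    [[0.005,-0.1,0],[0,0,0]],
    [[0.015,-0.25,0],[0,0,0.02]],
    [[0.025,-0.43,0],[0,0,0.04]],
    [[0.035,-0.61,0],[0,0,0.058]],
    [[0.042,-0.75,0],[0,0,0.058]],
    [[0.046,-0.83,0],[0,0,0.058]],
    [[0.046,-0.864,0],[0,0,0.058]],
    [[0.046,-0.864,0],[0,0,0.058]],
    [[0.046,-0.864,0],[0,0,0.058]],
  ],
)

```text
clock: 16.23
tcp_pos: [0.4017, -0.2277, 0.1709]
orientation: [-2.77, -1.478, 0.003]
contact_force: [-1.2, -0.4, -1.0]
grip_width: 0.0392
gripper_force: 30.2
```

```bash
python3 -c "
from h import *
go((.401,-.2273,.084),-33.8)"
```

```text
yaw alt False turn [-0.001  0.    -0.   ]
yaw alt True turn [0.    0.001 1.   ]
shift [ 0.     -0.0023  0.3475] tcp [ 0.4017 -0.2277  0.1709] t 16.225 w 0.0392 j [-0.41  0.36  0.97  2.18 -0.42  0.8   0.24]
```

Call:
apply_moves(
  rows=[
    [[0,-0.002,0.06],[0,0,0]],
    [[0,-0.002,0.14],[0,0,0]],
    [[0,-0.002,0.22],[0,0,0]],
    [[0,-0.002,0.29],[0,0,0]],
    [[0,-0.002,0.33],[0,0,0]],
    [[0,-0.002,0.346],[0,0,0]],
    [[0,-0.002,0.346],[0,0,0]],
    [[0,-0.002,0.346],[0,0,0]],
  ],
)

```text
clock: 17.23
tcp_pos: [0.4004, -0.227, 0.0847]
orientation: [-2.77, -1.478, 0.002]
contact_force: [0.3, -0.3, -0.6]
grip_width: 0.0393
gripper_force: 30.2
```

```bash
python3 -c "
from h import *
go((.401,-.2273,.08),-33.8)"
```

```text
yaw alt False turn [-0.001 -0.    -0.   ]
yaw alt True turn [-0.     0.001  1.   ]
shift [0.0002 0.0026 0.0186] tcp [ 0.4004 -0.227   0.0847] t 17.225 w 0.0393 j [-0.23  0.51  0.77  2.23 -0.62  0.63  0.41]
```

Call:
apply_moves(
  rows=[
    [[0,0.002,0.006],[0,0,0]],
    [[0,0.002,0.012],[0,0,0]],
    [[0,0.002,0.018],[0,0,0]],
    [[0,0.002,0.018],[0,0,0]],
  ],
)

```text
clock: 17.73
tcp_pos: [0.4004, -0.227, 0.0797]
orientation: [-2.769, -1.477, 0.003]
contact_force: [0.1, 0.1, -1.5]
grip_width: 0.0392
gripper_force: 30.2
```

Call:
apply_moves(
  rows=[
    [[0,0,0.003],[0,0,0]],
    [[0,0,0.005],[0,0,0]],
    [[0,0,0.005],[0,0,0]],
  ],
)

```text
clock: 18.1
tcp_pos: [0.4006, -0.2271, 0.079]
orientation: [-2.769, -1.477, 0.001]
contact_force: [-1.3, 1.5, 9.4]
grip_width: 0.0394
gripper_force: 31.5
```

Contact made, so I'll release and rise.

Call:
apply_moves(
  rows=[
    [[0,0,0],[0,0,0]],
    [[0,0,0],[0,0,0]],
    [[0,0,0],[0,0,0]],
    [[0,0,0],[0,0,0]],
    [[0,0,-0.08],[0,0,0]],
    [[0,0,-0.2],[0,0,0]],
    [[0,0,-0.35],[0,0,0]],
    [[0,0,-0.5],[0,0,0]],
    [[0,0,-0.55],[0,0,0]],
    [[0,0,-0.55],[0,0,0]],
  ],
  jaw=1,
)

```text
clock: 19.35
tcp_pos: [0.4012, -0.227, 0.2161]
orientation: [-2.769, -1.479, 0.0]
contact_force: [0.1, 0.3, 0.1]
grip_width: 0.0854
gripper_force: 0.0
```

```bash
python3 -c "
from h import *
f=grab_frame('scene')
cv2.imwrite('pics/f.png',cv2.resize(f['frame'][140:300,250:430,::-1],None,fx=3.5,fy=3.5))
go((.5615,-.3955,.18),-23.3)"
```

```text
yaw alt False turn [-0.001 -0.    -0.058]
yaw alt True turn [-0.     0.002  0.942]
shift [-0.203   0.9104  0.1384] tcp [ 0.4007 -0.2268  0.2154] t 19.4 w 0.0854 j [-0.51  0.28  1.06  2.14 -0.32  0.89  0.15]
```

View pics/f.png

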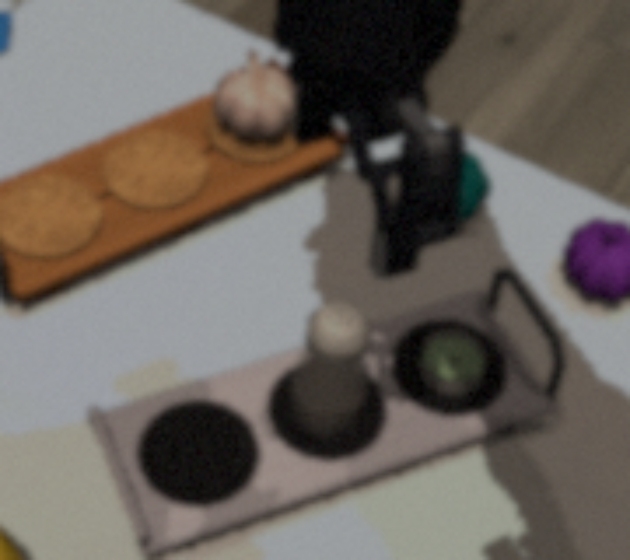

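The shaker stands upright in the middle of seat 2 at (328,370). The tea light is still in seat 1. The garlic is next, at (256,100).

Call:
apply_moves(
  rows=[
    [[-0.03,0.15,0],[0,0,0]],
    [[-0.08,0.35,0],[0,0,-0.02]],
    [[-0.13,0.55,0],[0,0,-0.04]],
    [[-0.17,0.74,0.05],[0,0,-0.058]],
    [[-0.19,0.86,0.1],[0,0,-0.058]],
    [[-0.203,0.91,0.138],[0,0,-0.058]],
    [[-0.203,0.91,0.138],[0,0,-0.058]],
    [[-0.203,0.91,0.138],[0,0,-0.058]],
  ],
  newtons=25,
)

```text
clock: 20.4
tcp_pos: [0.5606, -0.3955, 0.1807]
orientation: [-2.623, -1.722, 0.002]
contact_force: [0.5, 0.3, 0.3]
grip_width: 0.0851
gripper_force: 0.0
```

```bash
python3 -c "
from h import *
go((.5612,-.3955,.054),-23.3)"
```

```text
yaw alt False turn [-0.001 -0.    -0.001]
yaw alt True turn [-0.     0.002  0.999]
shift [3.000e-04 4.200e-03 5.069e-01] tcp [ 0.5606 -0.3955  0.1807] t 20.4 w 0.0851 j [ 0.02  0.7   0.79  1.63 -0.55  1.06  0.56]
```

Call:
apply_moves(
  rows=[
    [[0,0.003,0.05],[0,0,0]],
    [[0,0.003,0.13],[0,0,0]],
    [[0,0.003,0.23],[0,0,0]],
    [[0,0.003,0.33],[0,0,0]],
    [[0,0.003,0.42],[0,0,0]],
    [[0,0.003,0.48],[0,0,0]],
    [[0,0.003,0.507],[0,0,0]],
    [[0,0.003,0.507],[0,0,0]],
  ],
)

```text
clock: 21.4
tcp_pos: [0.5618, -0.3964, 0.054]
orientation: [-2.624, -1.723, 0.002]
contact_force: [-1.0, 0.9, -0.2]
grip_width: 0.0853
gripper_force: 0.0
```

```bash
python3 -c "
from h import *
go((.5612,-.3955,.054),-23.3)"
```

```text
yaw alt False turn [-0.001 -0.    -0.001]
yaw alt True turn [-0.     0.002  0.999]
shift [ 0.0022 -0.0035 -0.0002] tcp [ 0.5618 -0.3964  0.054 ] t 21.4 w 0.0853 j [ 0.08  0.84  0.68  1.69 -0.66  0.86  0.64]
```

Call:
apply_moves(
  rows=[
    [[0.002,-0.003,0],[0,0,0]],
    [[0.002,-0.003,0],[0,0,0]],
    [[0.002,-0.003,0],[0,0,0]],
    [[0.002,-0.003,0],[0,0,0]],
    [[0.002,-0.003,0],[0,0,0]],
    [[0.002,-0.003,0],[0,0,0]],
    [[0.002,-0.003,0],[0,0,0]],
  ],
  jaw=-1,
  newtons=25,
)

```text
clock: 22.28
tcp_pos: [0.562, -0.3959, 0.0552]
orientation: [-2.625, -1.724, 0.001]
contact_force: [-0.2, 1.1, 7.0]
grip_width: 0.0554
gripper_force: 26.3
```

Call:
apply_moves(
  rows=[
    [[0,0,-0.05],[0,0,0]],
    [[0,0,-0.15],[0,0,0]],
    [[0,0,-0.27],[0,0,0]],
    [[0,0,-0.37],[0,0,0]],
    [[0,0,-0.4],[0,0,0]],
    [[0,0,-0.4],[0,0,0]],
  ],
)

```text
clock: 23.02
tcp_pos: [0.5617, -0.3957, 0.1548]
orientation: [-2.624, -1.724, 0.001]
contact_force: [-0.2, 0.3, -0.7]
grip_width: 0.0548
gripper_force: 26.6
```

```bash
python3 -c "
from h import *
go((.4447,-.1608,.17),-33.8)
f=grab_frame('scene')
cv2.imwrite('pics/g.png',cv2.resize(f['frame'][70:240,230:400,::-1],None,fx=3.5,fy=3.5))"
```

```text
yaw alt False turn [-0.001 -0.     0.058]
yaw alt True turn [ 0.    -0.001 -0.942]
shift [ 0.6762 -0.8028 -0.0589] tcp [ 0.5617 -0.3957  0.1548] t 23.025 w 0.0548 j [ 0.03  0.72  0.77  1.65 -0.57  1.01  0.57]
```

View pics/g.png

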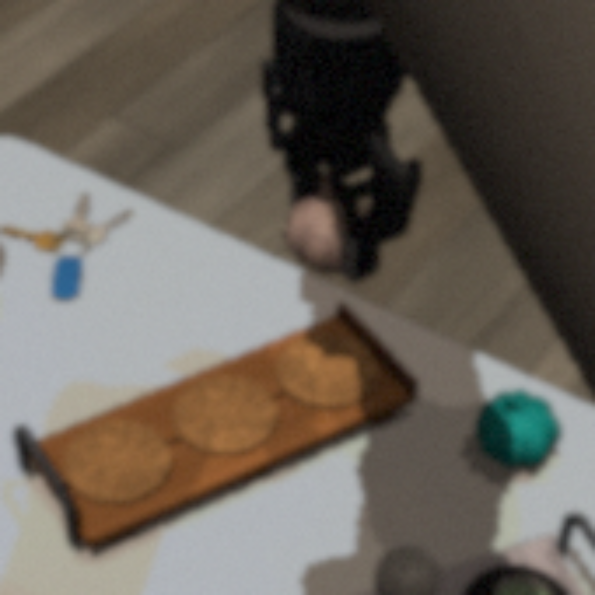

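The garlic is held upright at crop (318,230). Carrying it to seat 3.

Call:
apply_moves(
  rows=[
    [[0.07,-0.08,-0.03],[0,0,0]],
    [[0.17,-0.2,-0.06],[0,0,0.02]],
    [[0.29,-0.35,-0.06],[0,0,0.04]],
    [[0.42,-0.5,-0.06],[0,0,0.058]],
    [[0.54,-0.64,-0.06],[0,0,0.058]],
    [[0.63,-0.75,-0.06],[0,0,0.058]],
    [[0.676,-0.803,-0.06],[0,0,0.058]],
    [[0.676,-0.803,-0.06],[0,0,0.058]],
    [[0.676,-0.803,-0.06],[0,0,0.058]],
  ],
)

```text
clock: 24.2
tcp_pos: [0.4448, -0.1615, 0.1697]
orientation: [-2.77, -1.477, 0.003]
contact_force: [-0.1, -0.5, -0.9]
grip_width: 0.0548
gripper_force: 26.7
```

```bash
python3 -c "
from h import *
go((.4447,-.1608,.058),-33.8)"
```

```text
yaw alt False turn [-0.001  0.    -0.   ]
yaw alt True turn [0.    0.001 1.   ]
shift [ 0.0024 -0.0006  0.4467] tcp [ 0.4448 -0.1615  0.1697] t 24.2 w 0.0548 j [-0.57  0.4   0.99  2.15 -0.47  0.82  0.12]
```

Call:
apply_moves(
  rows=[
    [[0.002,0,0.06],[0,0,0]],
    [[0.002,0,0.15],[0,0,0]],
    [[0.002,0,0.25],[0,0,0]],
    [[0.002,0,0.34],[0,0,0]],
    [[0.002,0,0.41],[0,0,0]],
    [[0.002,0,0.445],[0,0,0]],
    [[0.002,0,0.445],[0,0,0]],
    [[0.002,0,0.445],[0,0,0]],
  ],
)

```text
clock: 25.2
tcp_pos: [0.4448, -0.1606, 0.0588]
orientation: [-2.77, -1.477, 0.002]
contact_force: [0.7, 0.1, -1.5]
grip_width: 0.0552
gripper_force: 26.7
```

```bash
python3 -c "
from h import *
go((.4447,-.1608,.053),-33.8)"
```

```text
yaw alt False turn [-0.001  0.    -0.   ]
yaw alt True turn [0.    0.001 1.   ]
shift [-0.0008  0.0003  0.0231] tcp [ 0.4448 -0.1606  0.0588] t 25.2 w 0.0552 j [-0.36  0.58  0.74  2.21 -0.71  0.6   0.31]
```

Call:
apply_moves(
  rows=[
    [[0,0,0.006],[0,0,0]],
    [[0,0,0.012],[0,0,0]],
    [[0,0,0.018],[0,0,0]],
    [[0,0,0.02],[0,0,0]],
    [[0,0,0.02],[0,0,0]],
  ],
)

```text
clock: 25.82
tcp_pos: [0.4444, -0.1602, 0.0535]
orientation: [-2.77, -1.477, 0.003]
contact_force: [-0.2, 0.0, 0.3]
grip_width: 0.0544
gripper_force: 26.7
```

Call:
apply_moves(
  rows=[
    [[0,0,0.003],[0,0,0]],
    [[0,0,0.005],[0,0,0]],
    [[0,0,0.005],[0,0,0]],
  ],
)

```text
clock: 26.2
tcp_pos: [0.4446, -0.1603, 0.053]
orientation: [-2.769, -1.476, 0.001]
contact_force: [-3.7, 1.7, 15.0]
grip_width: 0.0549
gripper_force: 27.1
```

Call:
apply_moves(
  rows=[
    [[0,0,0],[0,0,0]],
    [[0,0,0],[0,0,0]],
    [[0,0,0],[0,0,0]],
    [[0,0,0],[0,0,0]],
    [[0,0,-0.06],[0,0,0]],
    [[0,0,-0.16],[0,0,0]],
    [[0,0,-0.3],[0,0,0]],
    [[0,0,-0.45],[0,0,0]],
    [[0,0,-0.6],[0,0,0]],
    [[0,0,-0.6],[0,0,0]],
  ],
  jaw=1,
)

```text
clock: 27.45
tcp_pos: [0.4463, -0.1611, 0.205]
orientation: [-2.772, -1.478, -0.005]
contact_force: [0.1, -0.1, -0.4]
grip_width: 0.0853
gripper_force: 0.0
```

Call:
apply_moves(
  rows=[
    [[0.2,0,0],[0,0,0]],
    [[0.4,0,0],[0,0,0]],
    [[0.6,0,0],[0,0,0]],
    [[0.8,0,0],[0,0,0]],
    [[1,0,0],[0,0,0]],
    [[1,0,0],[0,0,0]],
    [[1,0,0],[0,0,0]],
  ],
)

```text
clock: 28.32
tcp_pos: [0.5834, 0.0465, 0.2017]
orientation: [-2.77, -1.477, 0.005]
contact_force: [0.5, -0.5, 0.3]
grip_width: 0.0855
gripper_force: 0.0
```

```bash
python3 -c "
from h import *
f=grab_frame('scene'); t=grab_frame('top')
a=cv2.resize(f['frame'][190:290,270:430,::-1],None,fx=2.9,fy=2.9);b=cv2.resize(t['frame'][220:320,220:380,::-1],None,fx=2.9,fy=2.9)
cv2.imwrite('pics/h.png',np.vstack([a,b]))
for n,p in(('S1',(.356,-.2933,.039)),('S2',(.401,-.2273,.11)),('S3',(.4447,-.1608,.05))): print(n,'scene',proj(f,p).round(1),((proj(f,p)-[270,190])*2.9).round(),'top',((proj(t,p)-[220,220])*2.9).round()+[0,290])
print(telemetry.get_obs()['clock'])"
```

```text
S1 scene [379.3 240.8] [317. 147.] top [264. 490.]
S2 scene [346.1 230.9] [221. 119.] top [159. 420.]
S3 scene [306.7 261.9] [106. 208.] top [ 71. 352.]
28.425
```

View pics/h.png

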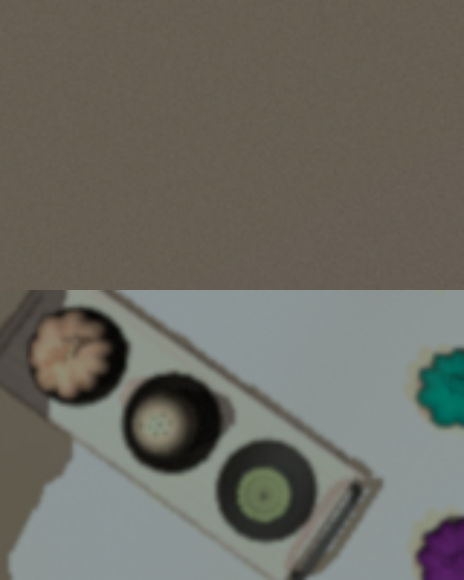

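The top view shows the tea light at seat 1 (264,494), the shaker at seat 2 (157,425) and the garlic at seat 3 (70,354). All are upright and within about 3 mm of their seat centres, and the arm is clear. The scene view is blocked by the arm. Handing in.

```bash
python3 -c "
from bench import job
print(job.hand_in())"
```

```text
the job is handed in; nothing more can be done
None
```

The tea light, salt shaker and garlic now stand upright on the steel rack's seats 1, 2 and 3 from the handle, each within about 3 mm of centre; the job was handed in at about 28 s, and no verdict came back.

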